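# Draw a spring balance to the index and hold it

## Robot

A 7-joint arm with a two-finger parallel gripper is mounted at the origin on the work surface. World frame = base frame: x ahead of the robot, y to its left, z up, the work surface at z = 0. Lengths are in m, angles in rad, forces in N, time in s.
With the tool pointing down it reaches from about 0.35 to 0.9 m from the base axis. Payload 8.1 kg.
Tool frame: the origin (TCP) lies midway between the tips of the shut fingers; the grasp point (between the pads) lies 19 mm behind it; z points along the fingers, y is the line along which they close (so a half turn about z gives the same grasp; the last joint's range is limited). The gripper opens to 92 mm and grips with 3 to 60 N. Pads are 19 mm wide; open, the fingers measure 130 mm over their backs; the gripper's body (75 mm by 190 mm) begins 47 mm behind the grasp point.
Start: joints at [-1.263, 0.434, 0.025, 1.573, -0.012, 1.134, -0.075], TCP at [0.25, 0.573, 0.227] pointing down, gripper open.
Joint ranges: [-2.62, 2.62], [-0.44, 2.09], [-1.27, 1.32], [0.08, 2.57], [-1.32, 4.46], [0.12, 2], [-2.74, 2.74]. Speed limits (rad/s): [2.22, 2.22, 3.01, 3.01, 3.14, 3.14, 3.14].

## Interface

Orientations are given as a rotation vector (axis times angle).
In Python, from cell import arm gives the robot as it stands.
- The arm moves only by the tool carry_out, never from a script. Its arguments are lists of equal length, an entry for each row: "claw": the finger opening in cm, from 0 to 9.18; "delta_pos": the shift along the tool's x, y, z in cm, a list of three; "angular": the turn, a rotation vector about the tool's x, y, z in rad, a list of three. In form: {"claw": [claw, ...], "delta_pos": [[dx, dy, dz], ...], "angular": [[ax, ay, az], ...]}. A call has 1 to 20 rows; each row shifts and turns the commanded pose from where the row before left it, along the tool's axes as they then stand; what a row does not reach is not made up. A row lasts 1/10 s, in which the tool goes at most 50 mm and 8.59 degrees, less where a joint would pass 70% of its speed; a pose out of reach is approached as far as the arm can. A call with a gripper value outside its range is refused whole. The fingers move at their own pace and stop on an object; "force" is the grip in N (left out, the last holds). Time passes only in rows, so rows that do not move let the fingers close. It gives the time, the measured TCP pose, the force, the opening and the grip force at its end, in the units of the state.
- arm.observe(): the state, without advancing time (a new reading comes with each control period).
- arm.get_image(name): name is "side" or "top"; returns a dict with "frame" (384x512x3 uint8, red, green, blue), "mtx" (3x3 intrinsics, pixels), "T" (4x4, takes a point from camera to world coordinates). Camera axes: x right, y down, z forward; pixel columns grow to the right and rows downward; lengths in m; the calibration is good to about 2 mm. A picture is of the moment at which its call begins. There is no depth.
- arm.sign_off(): hands the job in; it is judged then, once.
Trained networks look in a picture, given as the dict that the camera call returned (one of the last four; its "shot" number tells which), for a name from the list of things; names that differ only in an ending like _2 or _b are one class to them, and where a whole thing is asked for, a point or a joint stands for the part that bears it (a point fixed in the world has none). Each returns a list of dicts, best first, with "conf" (0 to 1); they miss things now and then, are a little off and sometimes report something else, mostly with a low value. They report only what shows in the picture. A call takes as long as a camera call. They do not tell look-alikes from the thing itself.
- arm.look_for(label, picture): "centre" ([column, row] as shares, 0 to 1, of the picture: columns of its width, rows of its height, amid what is visible of it).
- arm.trace(label, picture): "region" (384x512 bool, what is visible of it) and "centre" ([column, row] as shares, 0 to 1, of the picture: columns of its width, rows of its height, amid what is visible of it).
- arm.place_of(label, picture): "centre" ([column, row] as shares, 0 to 1, of the picture: columns of its width, rows of its height: a listed point, or the origin of a listed thing).
The state is a dict: "clock": time; "joints": joint angles; "dq": joint speeds; "joint_efforts": joint torques, N m; "position": TCP position; "ee_rot": TCP orientation; "force": force on the tool from outside, world axes, zero at the start; "ft_torque": the same for the moment, N m; "width": opening from 0.0 (shut) to 1.0 (fully open); "gripper_force": force on a finger pad.
Only numpy, scipy, OpenCV 4.12 (cv2) and the standard library are available. Lean on these libraries where they do the work, as an engineer would, in place of code of your own. Each camera call takes 0.05 s, during which the arm holds its last target. There are 200 camera calls.

## Task

On the scale maker's test bench, take the steel rod with the straight cylindrical wooden handle out of the tool stand and stand it upright, fully down, in the socket on top of the spring-loaded carriage. Then pull the carriage by this rod, away from the spring tube, until the carriage's pointer is level with the blade of the index clamp, and keep it there: finish while still gripping the rod and holding the carriage at the mark. Leave the ball-handled awl, the tin and the wooden block where they are.

Things in the scene. Friction and masses are not known exactly. Their poses are not given: they have to be found in the camera images.
- pull_rod: Loose pull rod, upright at the start in a hole of the stand: straight steel shank 14 mm diameter, 70 mm long, slightly chamfered flat foot; above it a straight cylindrical pale wooden handle 24 mm diameter, 60 mm long. About 0.13 kg. Origin at the centre of the foot, z along the rod: handle from z = 70 to 130 mm.
- rod_foot (a point): Centre of the pull rod's foot (same point as the rod's origin).
- carriage: Dark steel carriage, block 50 x 50 x 55 mm high; origin at the centre of its underside, 22 mm above the table, z up. In its top, on the origin's axis, a vertical socket 18 mm diameter, 45 mm deep, chamfered mouth. Slides only along its own x: +x points to the spring tube; drawn out along -x (roughly to the robot), at most 110 mm. A spring pulls it home: 3 N at home plus 110 N/m. Starts at home.
- socket_floor (a point): Centre of the socket's flat floor in the carriage (10 mm above the carriage's origin); the rod's foot rests here when fully down.
- pointer_tip (a point): Outer end of the thin steel pointer (4 mm thick along x) on the carriage's -y side, 46 mm from the socket's axis and in line with it, 76 mm above the table.
- index: Fixed steel index clamp on the board beside the track, 24 mm long, origin at the centre of its underside 20 mm above the table, axes parallel to the carriage's (x along the track). Its upright blade, 4 mm thick along x, 58 mm tall, stands at x = 0: the mark, 35 to 75 mm along the track from the pointer's home. The pointer passes it with about 3 mm to spare.
- index_tip (a point): Top of the index blade on the side towards the pointer, 76 mm above the table.
- jig: Fixed test bench: wooden board 320 x 150 x 20 mm carrying the carriage, the index clamp and at its +x end an aluminium spring tube, 42 mm diameter (48 at its ends), axis 52 mm above the table. Axes as the carriage's. Origin on the table, 20 mm nearer the robot than the board's middle; carriage home at x = 20 mm, y = 0, tube from x = 75 to 170 mm.
- stand: Fixed wooden tool stand, block 60 x 160 x 50 mm high, origin at the centre of its underside. Two round holes of 18 mm diameter, 40 mm deep, at y = -50 and +50 mm, hold the pull rod and the awl, which may change places; the feet stand 10 mm above the table.
- awl: Loose bystander in the other hole of the stand: 14 mm steel shank 60 mm long with a pale wooden ball of 38 mm diameter on top, its top 93 mm above its origin (the foot). Leave it.
- tin: Loose bystander: round steel tin, 88 mm diameter, 48 mm high, origin at the centre of its underside. Leave it.
- block: Loose bystander: wooden block 60 x 50 x 45 mm high, origin at the centre of its underside. Leave it.
Not all that is in view belongs to the job. What is shaped like the pull_rod but black or yellow is not meant.

How it is judged:
On the way, in this order (a step that is already met when the one before it is completed fails the run):
1. the pull rod stands fully down in the carriage's socket (distance between rod_foot and socket_floor below 0.009 m and angle between pull_rod's own z axis and vertical below 0.2 rad), for 0.2 s.
2. the carriage is drawn out by the rod to the index (all of step 1 and x of pointer_tip in the frame of index between -0.005 and 0.005 m and contact force between the fingers and pull_rod above 4 N and contact force between pull_rod and carriage above 4 N), for 0.5 s.
At the end, for the whole second after the job is handed in: Through the last second: rod foot within 9 mm of the socket floor's centre and rod within 0.2 rad of upright; pointer within 5 mm of the index blade along the track, slower than 0.01 m/s; fingers press the rod and the rod presses the carriage, each over 4 N; bystanders moved under 30 mm (all of step 2 and linear speed of carriage below 0.01 m/s); the arm keeps its last pose, push and grip.
It fails at once if awl disturbed (moved over 30 mm) (distance of awl from where it was at the start of the episode above 0.03 m).
It fails at once if tin disturbed (moved over 30 mm) (distance of tin from where it was at the start of the episode above 0.03 m).
It fails at once if block disturbed (moved over 30 mm) (distance of block from where it was at the start of the episode above 0.03 m).
It also fails if it takes over 51 s, if anything falls off the work surface, if the arm or the gripper's body presses on something with over 40 N, if the wrist force passes 120 N, or if a joint passes its speed limit or range.

## Working session

There is one attempt and no reset: what is moved stays moved. The work goes in short steps, Python scripts to look and compute and a tool call to move; the robot and the scene stay as the last step left them, time stands still between calls to the robot, and variables do not carry over. Pictures are saved under pics/ and viewed, at most 10 in all, crops included, and the job is handed in when it is done.

Besides the shell and the picture viewer there is one more tool, called after "Call:" by a JSON object that holds its "method" and its "body". carry_out: Moves the arm, as the interface text tells. Its arguments: {"type":"object","properties":{"claw":{"type":"array","items":{"type":"number"}},"delta_pos":{"type":"array","items":{"type":"array","items":{"type":"number"}}},"angular":{"type":"array","items":{"type":"array","items":{"type":"number"}}},"force":{"type":"number"}},"required":["claw","delta_pos","angular"]}

```bash
mkdir -p pics; ls; cat > h.py <<'E'
import numpy as np, cv2
from scipy.spatial.transform import Rotation as R
from cell import arm
def ray(p,c):
    K,T=p["mtx"],p["T"]; d=np.linalg.inv(K)@[c[0]*512,c[1]*384,1]; return T[:3,3],T[:3,:3]@d
def atz(p,c,z):
    o,d=ray(p,c); return o+d*(z-o[2])/d[2]
def px(p,w):
    T=p["T"]; v=p["mtx"]@(T[:3,:3].T@(np.array(w)-T[:3,3])); return v[:2]/v[2]
def tri(a,ca,b,cb):
    o1,d1=ray(a,ca);o2,d2=ray(b,cb)
    s=np.linalg.lstsq(np.c_[d1,-d2],o2-o1,rcond=None)[0]
    x,y=o1+s[0]*d1,o2+s[1]*d2
    return (x+y)/2,np.linalg.norm(x-y)
def save(n,im): cv2.imwrite(f"pics/{n}.png",im[...,::-1])
E
python3 - <<'E'
from h import *
np.set_printoptions(precision=4,suppress=True)
s=arm.get_image("side");t=arm.get_image("top")
save("side0",cv2.resize(s["frame"],(800,600)));save("top0",cv2.resize(t["frame"],(800,600)))
for l in ["pull_rod","rod_foot","carriage","socket_floor","pointer_tip","index","index_tip","jig","stand","awl","tin","block"]:
    for n,p in(("s",s),("t",t)):
        print(l,n,[(np.round(np.array(r["centre"])*[512,384],1).tolist(),round(r["conf"],2)) for r in arm.place_of(l,p)[:3]])
print(s["T"],t["T"],s["mtx"])
print(arm.observe())
E
```

```text
pics
pull_rod s [([229.1, 338.9], 0.75), ([218.1, 380.6], 0.73), ([191.7, 323.6], 0.54)]
pull_rod t [([141.8, 192.4], 0.71), ([138.2, 226.1], 0.51), ([112.3, 229.0], 0.46)]
rod_foot s [([231.6, 339.9], 0.63), ([219.8, 380.3], 0.6), ([193.1, 324.1], 0.55)]
rod_foot t [([139.6, 192.6], 0.69), ([113.8, 225.7], 0.51), ([169.2, 145.1], 0.25)]
carriage s [([252.2, 184.5], 0.64)]
carriage t [([272.0, 177.4], 0.85), ([171.7, 234.3], 0.68)]
socket_floor s [([253.4, 188.2], 0.68)]
socket_floor t [([273.6, 177.5], 0.87), ([166.3, 145.6], 0.46)]
pointer_tip s [([259.2, 166.3], 0.79)]
pointer_tip t [([289.5, 180.2], 0.6)]
index s [([280.6, 186.1], 0.4)]
index t [([283.8, 205.5], 0.61)]
index_tip s [([281.3, 174.1], 0.65), ([261.3, 168.7], 0.16)]
index_tip t [([286.7, 203.6], 0.48)]
jig s [([256.4, 198.7], 0.63)]
jig t [([266.7, 189.4], 0.96)]
stand s [([244.5, 328.7], 0.57)]
stand t [([151.9, 229.7], 0.87)]
awl s [([258.5, 305.9], 0.79)]
awl t [([171.9, 232.7], 0.7)]
tin s [([156.5, 267.3], 0.87)]
tin t [([167.1, 144.3], 0.88), ([288.3, 201.8], 0.22), ([368.3, 201.0], 0.2)]
block s [([306.8, 135.
[... 230 characters left out ...]
-0.0006 -0.0072 -0.017 ]
 [ 0.0073 -0.0522 -0.9986  1.1946]
 [ 0.      0.      0.      1.    ]] [[408.2673   0.     247.8599]
 [  0.     408.2673 191.6956]
 [  0.       0.       1.    ]]
{'clock': 1.3, 'joints': array([-1.2626,  0.4345,  0.025 ,  1.5732, -0.0116,  1.134 , -0.0751]), 'dq': array([-0.0006, -0.0021, -0.0017, -0.0007,  0.0017, -0.0003, -0.0019]), 'joint_efforts': array([ -0.0015, -66.7661,   0.9834, -31.4809,  -0.0607,   0.0331,
         0.    ]), 'position': array([0.2496, 0.573 , 0.2267]), 'ee_rot': array([-0.641 , -3.0755, -0.0001]), 'force': array([-0.4771, -0.0426,  0.4001]), 'ft_torque': array([ 0.05  , -0.0422,  0.0001]), 'gripper_force': 0.0, 'width': 0.9985935290882477}
```

View pics/side0.png

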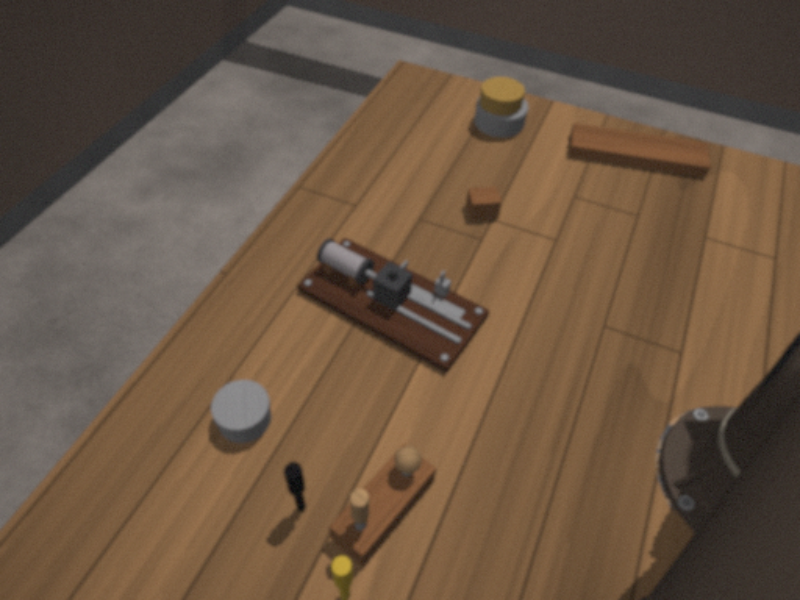

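View pics/top0.png

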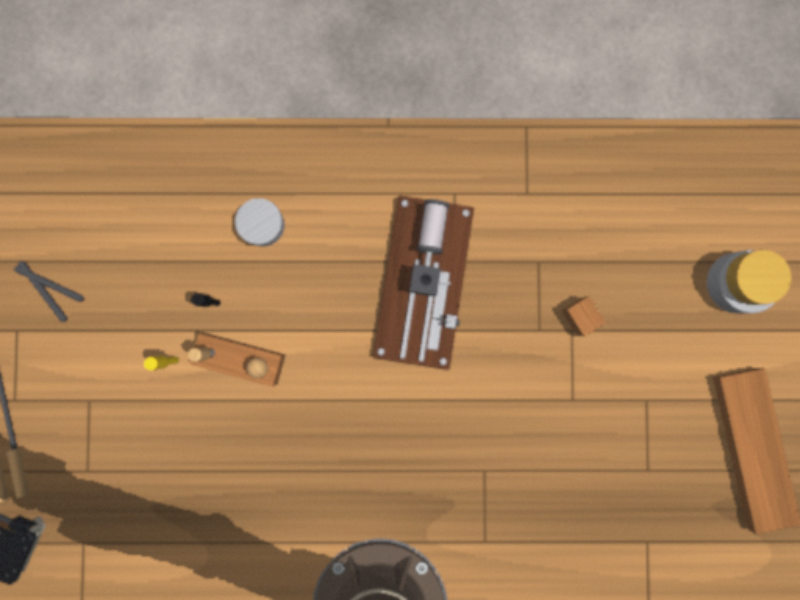

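The side view (800 px) shows the candidates for the rod: black (295,485), yellow (343,570), and a pale cylinder in the stand (360,505). The ball awl in the other hole is at (407,460). The pale cylinder fits the description: straight, wooden and in the stand. In the top view it is at about (198,353), with the carriage at (426,280), the index at (450,320), the tin at (258,221) and the block at (584,316).

```bash
python3 - <<'E'
from h import *
np.set_printoptions(precision=4,suppress=True)
s=arm.get_image("side");t=arm.get_image("top")
a=cv2.resize(s["frame"][270:384,170:300],(520,456),interpolation=3)
b=cv2.resize(t["frame"][180:250,85:190],(800-520,187),interpolation=3)
c=np.zeros((456,800,3),np.uint8);c[:,:520]=a;c[:187,520:]=b;
c[200:440,520:]=cv2.resize(t["frame"][120:240,230:310],(160*280//160,240),interpolation=3)
save("crop1",c)
D={}
for l in ["socket_floor","carriage","pointer_tip","index_tip","index","stand","awl","jig","tin","block"]:
    ca,cb=arm.place_of(l,s),arm.place_of(l,t)
    if ca and cb:
        D[l],e=tri(s,ca[0]["centre"],t,cb[0]["centre"]);print(l,D[l],"gap",round(e,4))
for n,p in(("s",s),("t",t)):
    for r in arm.trace("pull_rod",p)[:4]:
        m=r["region"];ys,xs=np.nonzero(m);print(n,np.array(r["centre"])*[512,384],r["conf"],m.sum(),xs.min(),xs.max(),ys.min(),ys.max(),p["frame"][m].mean(0))
    for r in arm.place_of("rod_foot",p)+arm.place_of("pull_rod",p): c=np.array(r["centre"]);print(n,"foot",c*[512,384],r["conf"],atz(p,c,.01))
E
```

```text
socket_floor [ 0.6231 -0.0843  0.0392] gap 0.003
carriage [ 0.622  -0.0777  0.0345] gap 0.004
pointer_tip [ 0.6194 -0.1378  0.0638] gap 0.0097
index_tip [ 0.555  -0.1342  0.0721] gap 0.0107
index [ 0.5995 -0.4566 -0.2759] gap 0.0814
stand [0.4713 0.2813 0.0008] gap 0.0018
awl [ 0.6543 -0.1491 -0.9107] gap 0.0986
jig [ 0.6001 -0.0759  0.0066] gap 0.0056
tin [ 0.7317  0.2296 -0.0009] gap 0.0037
block [ 0.5573 -0.383   0.0102] gap 0.0035
s [188.1088 308.8896] 0.87 321 181 194 295 326 [44.3676 36.4766 29.676 ]
s [218.4192 364.3008] 0.77 286 212 225 355 383 [134.0874 112.549   46.0245]
s [229.7856 325.0944] 0.76 274 223 235 312 338 [115.6934  92.5839  68.1861]
s foot [194.0992 324.096 ] 0.75 [0.5775 0.3179 0.01  ]
s foot [220.3136 382.0032] 0.65 [0.4691 0.401  0.01  ]
s foot [231.8848 342.4896] 0.48 [0.483  0.3188 0.01  ]
s foot [192.1024 328.512 ] 0.81 [0.5765 0.3286 0.01  ]
s foot [217.7024 378.0096] 0.65 [0.4775 0.3964 0.01  ]
s foot [229.7856 338.112 ] 0.58 [0.4913 0.3122 0.01  ]
s foot [257.8944 165.312 ] 0.35 [ 0.644  -0.1862  0.01  ]
t [130.7136 192.    ] 0.66 143 122 140 187 196 [61.1748 51.021  42.2587]
t [101.12   229.9008] 0.48 113 93 112 228 235 [183.7876 161.0796  37.8407]
t [126.9248 224.7168] 0.46 96 121 135 222 230 [176.75   143.6042 100.6458]
t foot [114.1248 228.7872] 0.7 [0.4741 0.3862 0.01  ]
t foot [135.68   195.6096] 0.4 [0.5741 0.323  0.01  ]
t foot [137.8816 225.984 ] 0.71 [0.4825 0.315  0.01  ]
t foot [110.3872 230.5152] 0.64 [0.4689 0.3974 0.01  ]
t foot [142.7968 192.6912] 0.57 [0.5829 0.3017 0.01  ]
```

View pics/crop1.png

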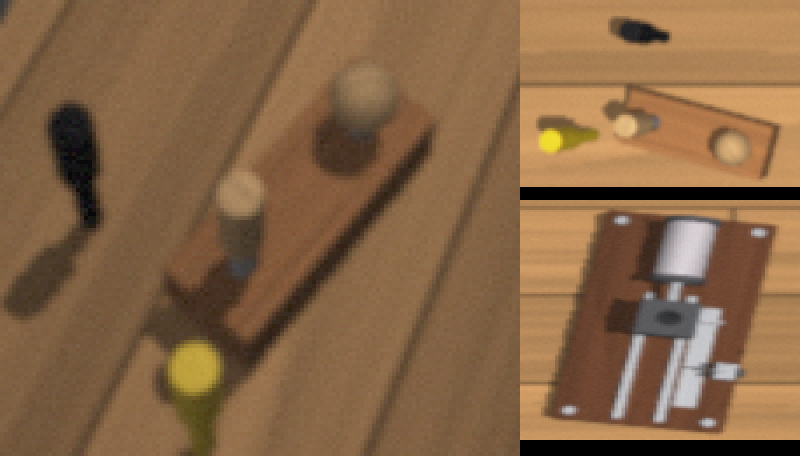

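The crop confirms it: the pale straight-cylinder handle stands in the stand's left (+y) hole, top disc at side pixel (230,318) and top pixel (125.5,226.5). The awl's ball is in the right hole. Next I'll refine the rod and jig positions.

```bash
python3 - <<'E'
from h import *
np.set_printoptions(precision=4,suppress=True)
s=arm.get_image("side");t=arm.get_image("top")
N=np.array([512,384.])
f=lambda p,c,z:atz(p,np.array(c)/N,z)
print("handle top",f(s,(230.25,318.3),.14),f(t,(125.3,226.2),.14))
sc=[f(t,np.array(c)*.64,.022) for c in((404,203),(466,213),(381,352),(443,362))]
print("screws",sc)
x=sc[0]+sc[1]-sc[2]-sc[3];print("yaw",np.arctan2(x[1],x[0]),"yaw2",np.arctan2(*(sc[0]-sc[1]+sc[2]-sc[3])[:2])*-1,"mid",np.mean(sc,0))
print("socket top",f(t,(272.3,178.5),.077))
for l,z in(("socket_floor",.032),("pointer_tip",.076),("index_tip",.076),("carriage",.022),("jig",0),("stand",0),("index",.02)):
  for n,p in(("s",s),("t",t)):
    r=arm.place_of(l,p)
    if r: print(l,n,atz(p,r[0]["centre"],z),r[0]["conf"])
for n,p in(("s",s),("t",t)):
  for l in("jig","stand"):
    r=arm.trace(l,p)
    if r:
      q=cv2.boxPoints(cv2.minAreaRect(np.argwhere(r[0]["region"])[:,::-1].astype(np.float32)))
      print(l,n,[f(p,c,.02 if l=="jig" else .05)[:2] for c in q])
print(px(s,[.483,.315,.14]),px(t,[.483,.315,.14]))
E
```

```text
handle top [0.4852 0.3176 0.14  ] [0.4871 0.3122 0.14  ]
screws [array([ 0.7729, -0.0487,  0.022 ]), array([ 0.7535, -0.1688,  0.022 ]), array([ 0.485 , -0.0044,  0.022 ]), array([ 0.466, -0.123,  0.022])]
yaw -0.15525890845595916 yaw2 -0.15960969021875723 mid [ 0.6193 -0.0863  0.022 ]
socket top [ 0.6209 -0.0865  0.077 ]
socket_floor s [ 0.6188 -0.0891  0.032 ] 0.61
socket_floor t [ 0.6207 -0.0842  0.032 ] 0.58
pointer_tip s [ 0.6097 -0.1319  0.076 ] 0.73
pointer_tip t [ 0.6155 -0.1374  0.076 ] 0.74
index_tip s [ 0.5507 -0.1359  0.076 ] 0.47
index_tip t [ 0.5449 -0.1241  0.076 ] 0.5
carriage s [ 0.625 -0.089  0.022] 0.69
carriage t [ 0.6266 -0.0872  0.022 ] 0.63
jig s [ 0.5991 -0.0832  0.    ] 0.78
jig t [ 0.5933 -0.0795  0.    ] 0.67
stand s [0.4717 0.2762 0.    ] 0.94
stand t [0.4723 0.2693 0.    ] 0.68
index s [ 0.55   -0.1189  0.02  ] 0.6
index t [0.459  0.2096 0.02  ] 0.64
jig s [array([ 0.789 , -0.0223]), array([ 0.8101, -0.2103]), array([ 0.4505, -0.1332]), array([0.4607, 0.0303])]
stand s [array([0.529, 0.349]), array([0.4814, 0.1811]), array([0.4086, 0.2086]), array([0.4611, 0.3686])]
jig t [array([0.4764, 0.0166]), array([ 0.7923, -0.0356]), array([ 0.7674, -0.1852]), array([ 0.4519, -0.1309])]
stand t [array([0.4648, 0.3553]), array([0.529, 0.339]), array([0.4842, 0.1741]), array([0.4202, 0.191 ])]
[231.8954 317.5795] [124.2322 227.735 ]
```

Call:
{"method": "carry_out", "body": {"claw": [6, 6, 6, 6, 6, 6, 6, 6, 6, 6, 6, 6, 6, 6, 6, 6, 6, 6, 6, 6], "delta_pos": [[-3.2, -1.42, 0], [-3.2, -1.42, 0], [-3.2, -1.42, 0], [-3.2, -1.42, 0], [-3.2, -1.42, 0], [-3.2, -1.42, 0], [-3.2, -1.42, 0], [-3.2, -1.42, 0], [-3.2, -1.42, 0], [-3.2, -1.42, 0], [0, 0, 0], [0, 0, 0], [0, 0, 0], [0, 0, 0], [0, 0, 0], [0, 0, 0], [0, 0, 0], [0, 0, 0], [0, 0, 0], [0, 0, 0]], "angular": [[0, 0, 0], [0, 0, 0], [0, 0, 0], [0, 0, 0], [0, 0, 0], [0, 0, 0], [0, 0, 0], [0, 0, 0], [0, 0, 0], [0, 0, 0], [0, 0, 0.14], [0, 0, 0.14], [0, 0, 0.14], [0, 0, 0.14], [0, 0, 0.14], [0, 0, 0.14], [0, 0, 0.14], [0, 0, 0.14], [0, 0, 0.14], [0, 0, 0.059]]}}

```text
clock: 5.7
position: [0.4862, 0.3151, 0.2268]
ee_rot: [-2.396, -2.032, -0.0]
force: [-0.1, 0.7, 0.6]
width: 0.653
gripper_force: 0.0
```

```bash
cat >> h.py <<'E'
def goal(x,y,z,yaw):
    "remaining shift (cm) and turn in tool axes to TCP x,y,z pointing down with tool y at yaw"
    o=arm.observe();Rm=R.from_rotvec(o["ee_rot"])
    c,s=np.cos(yaw),np.sin(yaw)
    G=R.from_matrix(np.c_[[-s,c,0],[c,s,0],[0,0,-1]])
    np.set_printoptions(precision=4,suppress=True)
    print("t",o["clock"],"pos",o["position"],"yaw",np.arctan2(*Rm.as_matrix()[1::-1,1]),"F",o["force"],"w",o["width"]*9.18,"g",o["gripper_force"])
    print("shift cm",Rm.inv().apply(np.array([x,y,z])-o["position"])*100,"turn",(Rm.inv()*G).as_rotvec())
E
python3 - <<'E'
from h import *
goal(.4865,.3145,.098,-.16)
print(arm.observe()["joints"])
E
```

```text
t 5.7 pos [0.4862 0.3151 0.2268] yaw -0.16425894277281636 F [-0.084   0.7122  0.5853] w 5.998294706105577 g 0.0
shift cm [-0.0591  0.0385 12.8791] turn [ 0.0001 -0.0001 -0.0043]
[-0.9664  0.3708  0.4108  1.7127 -0.1638  1.0919 -0.6691]
```

Call:
{"method": "carry_out", "body": {"claw": [6, 6, 6, 6, 6, 6, 2, 2, 2, 2, 2, 2, 2], "delta_pos": [[-0.06, 0, 2.5], [0, 0, 2.5], [0, 0, 2.5], [0, 0, 2.5], [0, 0, 1.9], [0, 0, 1], [0, 0, 0], [0, 0, 0], [0, 0, 0], [0, 0, 0], [0, 0, 0], [0, 0, 0], [0, 0, 0]], "angular": [[0, 0, 0], [0, 0, 0], [0, 0, 0], [0, 0, 0], [0, 0, 0], [0, 0, 0], [0, 0, 0], [0, 0, 0], [0, 0, 0], [0, 0, 0], [0, 0, 0], [0, 0, 0], [0, 0, 0]], "force": 40}}

```text
clock: 7.0
position: [0.4864, 0.3147, 0.0983]
ee_rot: [-2.391, -2.038, -0.002]
force: [-1.1, -0.9, 5.3]
width: 0.255
gripper_force: 40.0
```

```bash
python3 - <<'E'
from h import *
s=arm.get_image("side");t=arm.get_image("top")
goal(.4865,.3145,.24,-.16)
c=np.zeros((456,800,3),np.uint8);c[:,:520]=cv2.resize(s["frame"][270:384,170:300],(520,456),interpolation=3)
c[:187,520:]=cv2.resize(t["frame"][180:250,85:190],(280,187),interpolation=3);save("grasp",c)
E
```

```text
t 7.1 pos [0.4864 0.3148 0.0983] yaw -0.15897474219317836 F [-1.2085  0.1021  5.3729] w 2.325961081599153 g 39.98717779458275
shift cm [ -0.0115   0.0195 -14.1685] turn [ 0.0005 -0.0009  0.001 ]
```

View pics/grasp.png

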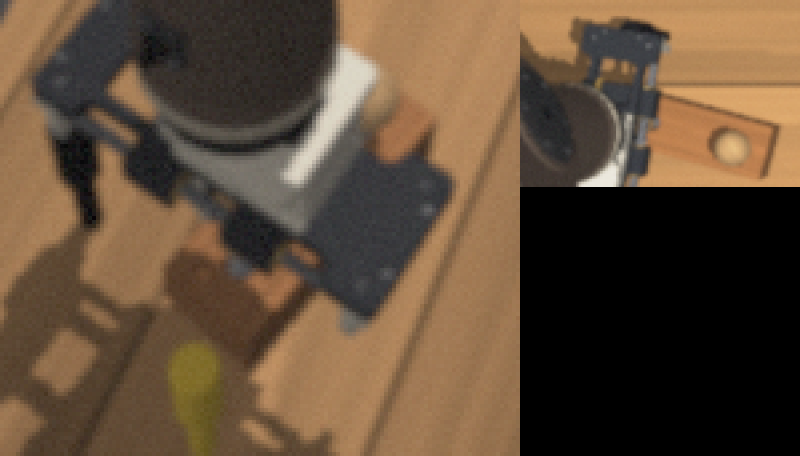

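The fingers have closed on the handle at 23 mm, as expected, and the shank shows below them at crop (240,268). Lifting.

Call:
{"method": "carry_out", "body": {"claw": [2, 2, 2, 2, 2, 2, 2, 2, 2], "delta_pos": [[0, 0, -0.5], [0, 0, -1], [0, 0, -2], [0, 0, -2], [0, 0, -2], [0, 0, -2], [0, 0, -2], [0, 0, -2], [0, 0, 0]], "angular": [[0, 0, 0], [0, 0, 0], [0, 0, 0], [0, 0, 0], [0, 0, 0], [0, 0, 0], [0, 0, 0], [0, 0, 0], [0, 0, 0]]}}

```text
clock: 8.0
position: [0.4876, 0.315, 0.2359]
ee_rot: [2.391, 2.037, 0.008]
force: [1.0, -0.3, -1.7]
width: 0.254
gripper_force: 40.0
```

```bash
python3 - <<'E'
from h import *
goal(.6205,-.0858,.235,-.16)
E
```

```text
t 8.0 pos [0.4876 0.315  0.2359] yaw -0.15940868049193968 F [ 0.956  -0.3097 -1.6681] w 2.3335629081975497 g 39.97829610752888
shift cm [-37.4581  19.4856   0.0175] turn [ 0.0033 -0.0036  0.0006]
```

Call:
{"method": "carry_out", "body": {"claw": [2, 2, 2, 2, 2, 2, 2, 2, 2, 2, 2, 2, 2, 2, 2, 2, 2], "delta_pos": [[-1.2, 0.65, 0], [-2.5, 1.3, 0], [-2.5, 1.3, 0], [-2.5, 1.3, 0], [-2.5, 1.3, 0], [-2.5, 1.3, 0], [-2.5, 1.3, 0], [-2.5, 1.3, 0], [-2.5, 1.3, 0], [-2.5, 1.3, 0], [-2.5, 1.3, 0], [-2.5, 1.3, 0], [-2.5, 1.3, 0], [-2.5, 1.3, 0], [-2.5, 1.3, 0], [-1.2, 0.65, 0], [0, 0, 0]], "angular": [[0, 0, 0], [0, 0, 0], [0, 0, 0], [0, 0, 0], [0, 0, 0], [0, 0, 0], [0, 0, 0], [0, 0, 0], [0, 0, 0], [0, 0, 0], [0, 0, 0], [0, 0, 0], [0, 0, 0], [0, 0, 0], [0, 0, 0], [0, 0, 0], [0, 0, 0]]}}

```text
clock: 9.7
position: [0.6188, -0.0888, 0.2319]
ee_rot: [2.395, 2.033, -0.003]
force: [-0.5, 0.0, -2.1]
width: 0.256
gripper_force: 40.0
```

```bash
python3 - <<'E'
from h import *
s=arm.get_image("side");t=arm.get_image("top")
goal(.6205,-.0858,.235,-.16)
p=arm.observe()["position"]
print("exp foot",px(s,p-[0,0,.088]),px(t,p-[0,0,.088]),"grasp",px(s,p+[0,0,.019]))
for n,q in(("s",s),("t",t)):
  for l in("rod_foot","pull_rod","socket_floor","carriage"):
    for r in arm.place_of(l,q)[:3]:
      c=np.array(r["centre"]);print(n,l,c*[512,384],round(r["conf"],2),atz(q,c,p[2]-.088 if "rod" in l else .032))
c=np.zeros((560,800,3),np.uint8);c[:,:400]=cv2.resize(s["frame"][100:240,200:300],(400,560),interpolation=3)
c[:,400:]=cv2.resize(t["frame"][90:230,230:330],(400,560),interpolation=3);save("over",c)
E
```

```text
t 9.8 pos [ 0.6189 -0.085   0.232 ] yaw -0.15909730849392445 F [ 0.4501  0.4113 -0.8698] w 2.3359714500469977 g 39.978488833266965
shift cm [-0.0517  0.1721 -0.3003] turn [-0.0015 -0.0006  0.0009]
exp foot [252.8895 159.0201] [273.2895 177.2119] grasp [254.1277 127.8154]
s rod_foot [195.1232 321.9072] 0.73 [0.542  0.3539 0.144 ]
s rod_foot [221.0816 380.5824] 0.58 [0.4493 0.4265 0.144 ]
s rod_foot [253.9008 159.0912] 0.51 [ 0.6164 -0.0859  0.144 ]
s pull_rod [220.2112 377.7024] 0.85 [0.4529 0.4229 0.144 ]
s pull_rod [193.3824 324.2112] 0.6 [0.5428 0.3592 0.144 ]
s pull_rod [252.416 155.904] 0.57 [ 0.6246 -0.0947  0.144 ]
s socket_floor [250.7776 186.0864] 0.81 [ 0.6225 -0.0862  0.032 ]
s carriage [250.112  186.5856] 0.65 [ 0.6234 -0.0838  0.032 ]
t rod_foot [111.3088 226.5984] 0.65 [0.4862 0.3482 0.144 ]
t rod_foot [138.2912 190.6944] 0.52 [0.5823 0.2778 0.144 ]
t pull_rod [166.1952 146.1888] 0.75 [0.7028 0.2043 0.144 ]
t pull_rod [139.9808 194.688 ] 0.54 [0.5715 0.2731 0.144 ]
t pull_rod [111.5136 230.7072] 0.52 [0.4753 0.3475 0.144 ]
t socket_floor [172.4928 233.0112] 0.36 [0.4627 0.2064 0.032 ]
```

View pics/over.png

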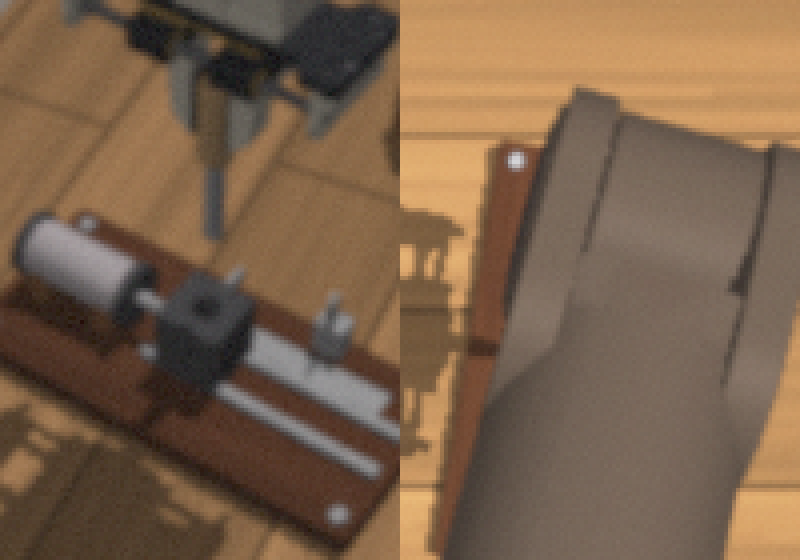

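The side view shows the rod upright in the fingers. Its foot is at crop (213,237), i.e. pixel (253.2,159.2), as expected, and the socket mouth is at crop (207,306), i.e. pixel (251.8,176.5).

```bash
python3 - <<'E'
from h import *
s=arm.get_image("side");N=np.array([512,384])
# mouth centre by darkest blob on carriage top
g=cv2.GaussianBlur(cv2.resize(s["frame"][168:186,242:263].mean(2).astype(np.float32),None,fx=8,fy=8,interpolation=2),(0,0),6)
print(g.shape,np.round(g[4::8,4::8]).astype(int))
print("mouth",atz(s,np.array([251.9,176.6])/N,.077),"foot",atz(s,np.array([253.25,159.0])/N,.144))
for xy in((.6205,-.0858),(.619,-.085)):print(px(s,[*xy,.077]))
goal(.6205,-.0858,.235,-.16)
E
```

```text
(144, 168) [[ 62  62  62  62  62  64  66  67  67  68  71  76  83  93 105 115 118 111
  103 100 102]
 [ 62  62  62  63  65  66  67  68  69  69  71  73  78  91 105 113 111 103
   97  99 102]
 [ 62  62  63  65  68  69  69  69  70  70  70  70  75  86  99 103  97  89
   90  96 101]
 [ 62  63  65  68  70  69  69  70  70  69  69  69  72  79  87  88  82  79
   84  92  97]
 [ 64  65  68  69  70  69  68  68  67  66  66  66  69  72  76  75  72  72
   76  82  86]
 [ 67  68  69  69  68  66  64  62  61  61  62  64  65  67  70  69  69  69
   70  72  74]
 [ 68  69  70  70  68  63  59  55  53  53  54  57  61  65  68  68  69  69
   69  69  68]
 [ 70  71  71  70  66  60  54  47  44  45  47  51  56  62  67  69  69  68
   68  67  65]
 [ 71  71  70  69  66  58  50  42  38  39  42  47  54  61  67  70  69  68
   67  63  60]
 [ 71  71  70  68  66  60  51  44  39  37  41  47  55  62  66  70  69  68
   64  57  53]
 [ 68  70  71  69  67  63  56  49  44  42  47  53  58  63  67  70  68  65
   58  50  45]
 [ 64  68  70  69  68  66  62  57  53  52  55  60  63  66  69  68  65  58
   50  43  40]
 [ 56  61  66  68  69
[... 151 characters left out ...]
  42]
 [ 43  43  47  53  59  63  67  68  68  68  68  69  70  68  63  56  47  40
   36  39  49]
 [ 42  42  43  47  51  55  59  63  65  67  68  69  67  63  57  49  41  35
   33  42  55]
 [ 41  41  40  42  44  46  49  54  60  63  65  65  63  57  50  43  36  31
   31  44  61]
 [ 41  41  39  39  41  42  43  48  54  58  60  62  59  52  44  38  33  30
   32  47  66]]
mouth [ 0.6189997 -0.0832531  0.077    ] foot [ 0.61806976 -0.08548282  0.144     ]
[251.78324682 175.78175088]
[252.16599906 176.16200321]
t 10.25 pos [ 0.6195 -0.0853  0.2328] yaw -0.15841011990403198 F [ 1.2875  0.5779 -1.2533] w 2.3327139574072926 g 39.97827619224154
shift cm [-0.0343  0.1118 -0.2179] turn [ 0.0001 -0.0001  0.0016]
```

Call:
{"method": "carry_out", "body": {"claw": [2, 2, 2, 2, 2, 2, 2, 2], "delta_pos": [[0.05, 0.12, 0], [0, 0, 1.5], [0, 0, 1.5], [0, 0, 1.5], [0, 0, 1.0], [0, 0, 0.5], [0, 0, 0], [0, 0, 0]], "angular": [[0, 0, 0], [0, 0, 0], [0, 0, 0], [0, 0, 0], [0, 0, 0], [0, 0, 0], [0, 0, 0], [0, 0, 0]]}}

```text
clock: 11.05
position: [0.6211, -0.0856, 0.1733]
ee_rot: [2.391, 2.037, 0.001]
force: [1.2, 0.6, -1.5]
width: 0.257
gripper_force: 40.0
```

```bash
python3 - <<'E'
from h import *
s=arm.get_image("side")
goal(.6208,-.085,.121,-.16)
save("near",cv2.resize(s["frame"][130:200,220:290],(560,560),interpolation=3))
E
```

```text
t 11.1 pos [ 0.6212 -0.0856  0.1734] yaw -0.15912554673113044 F [-0.2651  0.2372 -1.8246] w 2.344777152620304 g 39.97828254699016
shift cm [ 0.0505 -0.0516  5.2413] turn [ 0.0011 -0.0001  0.0009]
```

View pics/near.png

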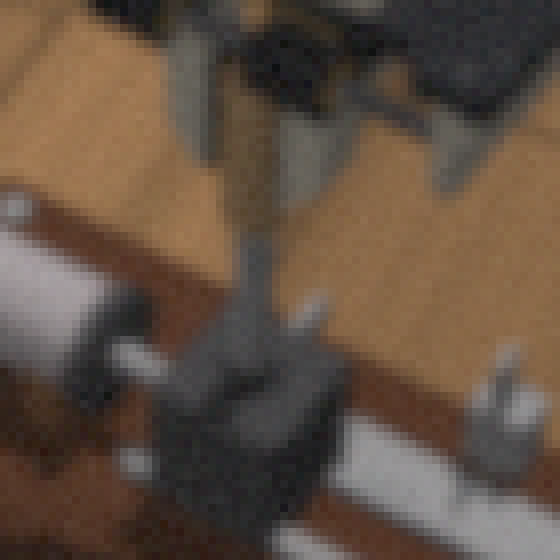

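The crop shows the foot (250,360) right above the socket mouth (252,372). Inserting slowly.

Call:
{"method": "carry_out", "body": {"claw": [2, 2, 2, 2, 2, 2], "delta_pos": [[0, 0, 0.4], [0, 0, 0.4], [0, 0, 0.4], [0, 0, 0.4], [0, 0, 0.2], [0, 0, 0]], "angular": [[0, 0, 0], [0, 0, 0], [0, 0, 0], [0, 0, 0], [0, 0, 0], [0, 0, 0]]}}

```text
clock: 11.7
position: [0.6205, -0.0854, 0.1543]
ee_rot: [-2.391, -2.037, 0.001]
force: [-0.7, -0.2, -1.7]
width: 0.255
gripper_force: 40.0
```

Call:
{"method": "carry_out", "body": {"claw": [2, 2, 2, 2, 2, 2, 2], "delta_pos": [[0, 0, 0.5], [0, 0, 0.7], [0, 0, 0.7], [0, 0, 0.6], [0, 0, 0.4], [0, 0, 0.2], [0, 0, 0]], "angular": [[0, 0, 0], [0, 0, 0], [0, 0, 0], [0, 0, 0], [0, 0, 0], [0, 0, 0], [0, 0, 0]]}}

```text
clock: 12.4
position: [0.6206, -0.0855, 0.1234]
ee_rot: [-2.391, -2.038, 0.001]
force: [-0.2, -0.5, -1.0]
width: 0.255
gripper_force: 40.0
```

Call:
{"method": "carry_out", "body": {"claw": [2, 2, 2, 2, 2], "delta_pos": [[0, 0, 0.15], [0, 0, 0.15], [0, 0, 0.05], [0, 0, 0], [0, 0, 0]], "angular": [[0, 0, 0], [0, 0, 0], [0, 0, 0], [0, 0, 0], [0, 0, 0]]}}

```text
clock: 12.9
position: [0.6208, -0.0855, 0.1204]
ee_rot: [2.391, 2.038, 0.0]
force: [0.1, 0.2, -0.2]
width: 0.252
gripper_force: 40.0
```

```bash
python3 - <<'E'
from h import *
s=arm.get_image("side");t=arm.get_image("top")
goal(.6208,-.085,.12,-.16)
N=np.array([512,384])
for l,z in(("pointer_tip",.076),("index_tip",.076),("socket_floor",.032),("rod_foot",.032)):
  for n,p in(("s",s),("t",t)):
    print(l,n,[(np.array(r["centre"])*N,round(r["conf"],2),atz(p,r["centre"],z)[:2]) for r in arm.place_of(l,p)])
save("in",cv2.resize(s["frame"][130:200,220:290],(560,560),interpolation=3))
E
```

```text
t 13.0 pos [ 0.6208 -0.0854  0.1204] yaw -0.15905274344709674 F [-1.1156  0.8502  1.5681] w 2.321972573637287 g 39.98010896208143
shift cm [ 0.0423 -0.0101  0.041 ] turn [ 0.0003 -0.0001  0.0009]
pointer_tip s [(array([261.2224, 165.1968]), 0.81, array([ 0.6133, -0.1335])), (array([252.2112, 185.8944]), 0.59, array([ 0.6051, -0.0545]))]
pointer_tip t []
index_tip s [(array([283.1872, 173.4144]), 0.51, array([ 0.547 , -0.1315]))]
index_tip t []
socket_floor s [(array([253.184 , 187.5072]), 0.62, array([ 0.6143, -0.0844]))]
socket_floor t []
rod_foot s [(array([191.488 , 323.4816]), 0.59, array([0.5774, 0.3258])), (array([221.0816, 379.0848]), 0.58, array([0.467 , 0.4001]))]
rod_foot t [(array([140.3904, 196.3008]), 0.59, array([0.5712, 0.3027])), (array([110.08  , 228.5184]), 0.58, array([0.4759, 0.3907]))]
```

View pics/in.png

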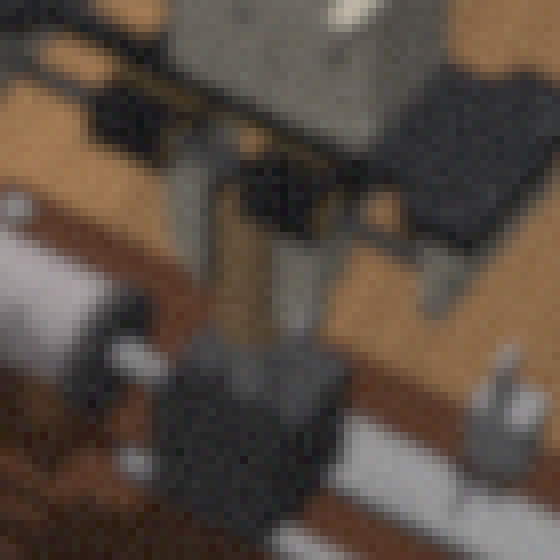

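The rod is down in the socket, with contact just beginning (TCP 0.1204 against 0.1203 predicted). I'll seat it a touch more and pull about 55 mm.

Call:
{"method": "carry_out", "body": {"claw": [2, 2, 2, 2, 2, 2, 2, 2, 2, 2, 2, 2, 2, 2, 2, 2, 2, 2, 2, 2], "delta_pos": [[0, 0, 0.1], [0, 0, 0], [0, 0, 0], [0, -0.2, 0], [0, -0.3, 0], [0, -0.4, 0], [0, -0.4, 0], [0, -0.4, 0], [0, -0.4, 0], [0, -0.4, 0], [0, -0.4, 0], [0, -0.4, 0], [0, -0.4, 0], [0, -0.4, 0], [0, -0.4, 0], [0, -0.4, 0], [0, -0.4, 0], [0, -0.2, 0], [0, 0, 0], [0, 0, 0]], "angular": [[0, 0, 0], [0, 0, 0], [0, 0, 0], [0, 0, 0], [0, 0, 0], [0, 0, 0], [0, 0, 0], [0, 0, 0], [0, 0, 0], [0, 0, 0], [0, 0, 0], [0, 0, 0], [0, 0, 0], [0, 0, 0], [0, 0, 0], [0, 0, 0], [0, 0, 0], [0, 0, 0], [0, 0, 0], [0, 0, 0]], "force": 55}}

```text
clock: 15.4
position: [0.5693, -0.0773, 0.1203]
ee_rot: [2.387, 2.035, 0.006]
force: [8.4, -2.5, 1.6]
width: 0.254
gripper_force: 55.0
```

```bash
python3 - <<'E'
from h import *
ims=[arm.get_image("side") for _ in range(4)];s=ims[-1]
goal(.6208-.055*.987,-.085+.055*.159,.12,-.16)
N=np.array([512,384])
for s in ims[2:]:
 for l,z in(("pointer_tip",.076),("index_tip",.076),("socket_floor",.032)):
    print(l,[(np.array(r["centre"])*N,round(r["conf"],2),atz(s,r["centre"],z)[:2]) for r in arm.place_of(l,s)])
m=np.mean([i["frame"].astype(float) for i in ims],0).astype(np.uint8)
save("pull",cv2.resize(m[140:200,235:305],(700,600),interpolation=3))
E
```

```text
t 15.6 pos [ 0.5693 -0.0773  0.1203] yaw -0.15917458527253583 F [ 8.3135 -1.0808  1.7252] w 2.325729058563061 g 55.00344100641087
shift cm [ 0.0595 -0.2967  0.0319] turn [0.0062 0.0002 0.0008]
pointer_tip [(array([273.408 , 173.9904]), 0.59, array([ 0.5703, -0.118 ]))]
index_tip [(array([285.3888, 173.7984]), 0.47, array([ 0.5411, -0.1328]))]
socket_floor [(array([267.3152, 191.8848]), 0.96, array([ 0.5726, -0.0869]))]
pointer_tip [(array([277.0944, 173.9904]), 0.83, array([ 0.5613, -0.1224]))]
index_tip [(array([283.1872, 174.9888]), 0.57, array([ 0.5449, -0.1262]))]
socket_floor [(array([265.6256, 192.6144]), 0.6, array([ 0.5758, -0.0825]))]
```

View pics/pull.png

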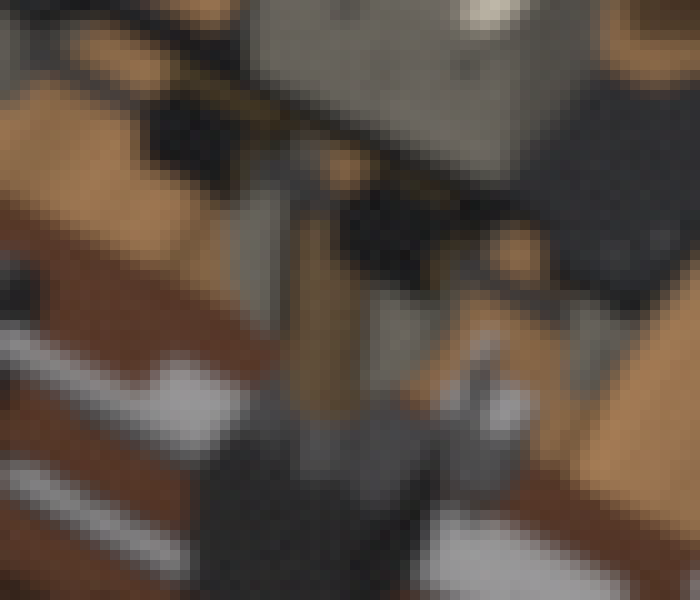

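The pointer is now hidden by the finger; the blade top is at crop (490,340). I'll get the pointer-to-blade distance from the first images instead, where both show at the same height.

```bash
python3 - <<'E'
from h import *
t=cv2.imread("pics/top0.png");s=cv2.imread("pics/side0.png")
c=np.zeros((600,800,3),np.uint8)
def up(im,x,y,w,h,f): return cv2.convertScaleAbs(cv2.resize(im[y:y+h,x:x+w],None,fx=f,fy=f,interpolation=2),alpha=1.3)
c[:,:400]=up(t,405,260,60,90,6.6667)[:600,:400]
c[:,400:]=up(s,370,250,90,75,6)[:450,:400].shape and np.vstack([up(s,385,250,67,75,6)[:450,:400],np.zeros((150,400,3),np.uint8)])
cv2.imwrite("pics/init.png",c)
E
```

```text
(no output)
```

View pics/init.png

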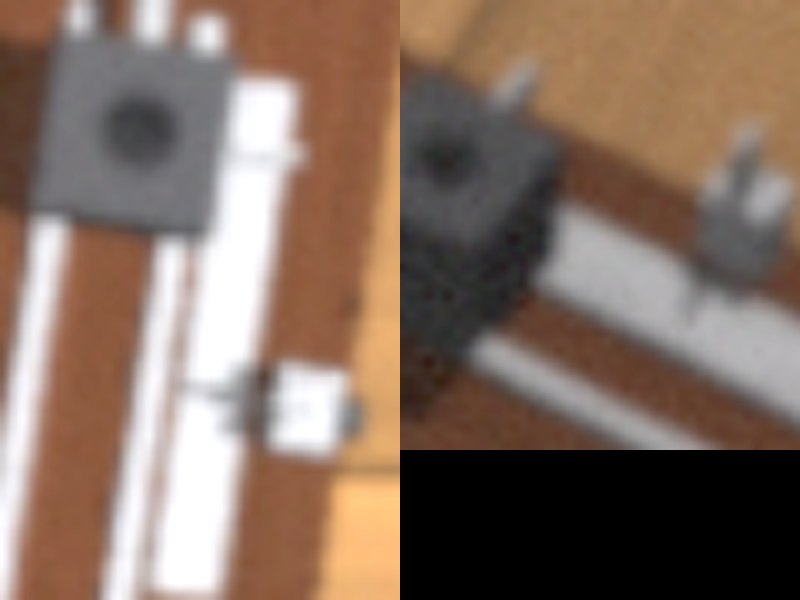

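```bash
python3 - <<'E'
from h import *
np.set_printoptions(precision=4,suppress=True)
s=arm.get_image("side");t=arm.get_image("top");N=np.array([512,384])
ex=np.array([.9875,-.158])
T=lambda c,z:atz(t,((np.array(c)/6.6667+[405,260])*.64)/N,z)[:2]
S=lambda c,z:atz(s,((np.array([c[0]-400,c[1]])/6+[385,250])*.64)/N,z)[:2]
h,p=T((138,131),.077),T((302,155),.076)
for z in(.04,.05,.06):print("top clamp",z,(T((309,408),z)-h)@ex,(T((309,408),z)-p)@ex,T((309,408),z))
print(h,p,(p-h)@ex)
h,p,b=S((443,152),.077),S((532,68),.076),S((750,130),.076)
print("side",h,p,b,(b-h)@ex,(b-p)@ex,(p-h)@ex)
goal(.5693,-.0773,.12,-.16)
p=arm.observe()["position"][:2];print("moved",(p-[.6208,-.0854])@ex)
E
```

```text
top clamp 0.04 -0.0668097805850537 -0.06752451937927058 [ 0.5437 -0.1375]
top clamp 0.05 -0.06709497797172664 -0.06780971676594354 [ 0.5436 -0.1365]
top clamp 0.06 -0.0673801753583996 -0.06809491415261648 [ 0.5435 -0.1354]
[ 0.6195 -0.0869] [ 0.613  -0.1322] 0.0007147387942168853
side [ 0.6218 -0.0835] [ 0.6121 -0.1256] [ 0.5451 -0.1307] -0.06830482183634679 -0.06538701546415171 -0.0029178063721950597
t 16.0 pos [ 0.5694 -0.0774  0.1203] yaw -0.15919855562821117 F [ 8.6043 -1.935   1.986 ] w 2.3217694566545877 g 55.00339574937243
shift cm [ 0.0042 -0.0065  0.0339] turn [0.0062 0.0002 0.0008]
moved -0.05207361875035816
```

Distance from the pointer's home to the mark is about 67 mm (top 67–68, side 65–68). The TCP has moved 52 mm, less about 2 mm of socket play. I'll pull about 17 mm more.

Call:
{"method": "carry_out", "body": {"claw": [2, 2, 2, 2, 2, 2, 2, 2, 2], "delta_pos": [[0, -0.2, 0], [0, -0.3, 0], [0, -0.3, 0], [0, -0.3, 0], [0, -0.3, 0], [0, -0.2, 0], [0, -0.15, 0], [0, 0, 0], [0, 0, 0]], "angular": [[0, 0, 0], [0, 0, 0], [0, 0, 0], [0, 0, 0], [0, 0, 0], [0, 0, 0], [0, 0, 0], [0, 0, 0], [0, 0, 0]]}}

```text
clock: 16.9
position: [0.5526, -0.0747, 0.1203]
ee_rot: [2.387, 2.034, 0.007]
force: [9.9, -2.3, 0.3]
width: 0.253
gripper_force: 55.0
```

```bash
python3 - <<'E'
from h import *
ims=[arm.get_image("side") for _ in range(4)];s=ims[-1]
goal(.5693,-.0773,.12,-.16)
ex=np.array([.9875,-.158]);p=arm.observe()["position"][:2];print("moved",(p-[.6208,-.0854])@ex)
m=np.mean([i["frame"].astype(np.float32) for i in ims],0)
a=cv2.resize(cv2.imread("pics/side0.png"),(512,384),interpolation=3)[...,::-1].astype(np.float32)
# patch match of the carriage's +y/-x corner (below the top face), predicted displacement as start
o=np.array([.6205,-.0855]);ey=np.array([.158,.9875])
def w(x,y,z,d): q=o+ex*(x-d)+ey*y; return px(s,[*q,z])
ga,gb=a.mean(2),m.mean(2)
# warp initial image by perspective for the +y face for a given d, score on the face's surroundings
F=[(x,y,z) for x,y,z in [(-.027,.025,.026),(.027,.025,.026),(.027,.025,.077),(-.027,.025,.077)]]
G=[(-.025,.027,.026),(-.025,-.01,.026),(-.025,-.01,.06),(-.025,.027,.06)]
H=[(-.03,.025,.02),(.03,.025,.02),(.03,.025,.074),(-.03,.025,.074)]
for nm,P in(("y face",H),("x face",G)):
  best=[]
  src=np.float32([w(*q,0) for q in P]);U=np.float32([[0,0],[60,0],[60,60],[0,60]])
  A=cv2.warpPerspective(ga,cv2.getPerspectiveTransform(src,U),(60,60))
  for d in np.arange(.055,.078,.001):
    B=cv2.warpPerspective(gb,cv2.getPerspectiveTransform(np.float32([w(*q,d) for q in P]),U),(60,60))
    best.append((round(float(np.corrcoef(A.ravel(),B.ravel())[0,1]),3),round(float(d*1000))))
  print(nm,sorted(best)[::-1][:6])
for l,z in(("pointer_tip",.076),("index_tip",.076),("socket_floor",.032)):
    print(l,[(np.array(r["centre"])*[512,384],round(r["conf"],2),(atz(s,r["centre"],z)[:2]-o)@ex) for r in arm.place_of(l,s)])
c=np.hstack([cv2.resize(m[140:200,240:300].astype(np.uint8),(400,400),interpolation=2),cv2.resize(a[140:200,230:290].astype(np.uint8),(400,400),interpolation=2)])
save("final",cv2.convertScaleAbs(c,alpha=1.3))
E
```

```text
t 17.1 pos [ 0.5527 -0.0747  0.1204] yaw -0.1591700272192288 F [10.1099 -1.0064  0.3862] w 2.302947927560823 g 55.018227361142635
shift cm [0.0018 1.6822 0.0486] turn [0.0074 0.0003 0.0008]
moved -0.0689620017842614
y face [(0.96, 66), (0.947, 67), (0.941, 65), (0.909, 68), (0.885, 64), (0.856, 69)]
x face [(0.983, 65), (0.98, 66), (0.967, 64), (0.962, 67), (0.929, 68), (0.921, 63)]
pointer_tip [(array([278.016, 179.904]), 0.66, np.float64(-0.06575218579971859))]
index_tip [(array([271.8208, 194.3808]), 0.71, np.float64(-0.07828930600022554)), (array([278.1184, 187.008 ]), 0.66, np.float64(-0.07887192070972457)), (array([284.9792, 174.1824]), 0.44, np.float64(-0.07072793407177673))]
socket_floor [(array([271.0016, 194.3808]), 0.8, np.float64(-0.06016707279733497))]
```

View pics/final.png

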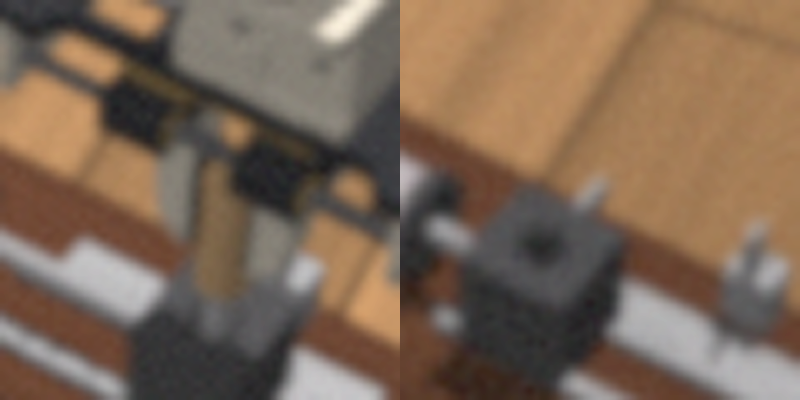

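The carriage has moved about 65.8 mm by image matching, consistent with TCP travel less play. The blade estimate is about 67.1 mm, so I'll make a final 1 mm correction and settle.

Call:
{"method": "carry_out", "body": {"claw": [2, 2, 2, 2, 2, 2, 2, 2, 2, 2], "delta_pos": [[0, -0.12, 0], [0, 0, 0], [0, 0, 0], [0, 0, 0], [0, 0, 0], [0, 0, 0], [0, 0, 0], [0, 0, 0], [0, 0, 0], [0, 0, 0]], "angular": [[0, 0, 0], [0, 0, 0], [0, 0, 0], [0, 0, 0], [0, 0, 0], [0, 0, 0], [0, 0, 0], [0, 0, 0], [0, 0, 0], [0, 0, 0]]}}

```text
clock: 18.25
position: [0.5516, -0.0745, 0.1204]
ee_rot: [2.387, 2.034, 0.007]
force: [9.4, -1.0, -0.5]
width: 0.249
gripper_force: 55.0
```

```bash
python3 - <<'E'
from h import *
goal(.5693,-.0773,.12,-.16)
print(arm.sign_off())
E
```

```text
t 18.25 pos [ 0.5516 -0.0745  0.1204] yaw -0.159225626698543 F [ 9.3952 -1.0098 -0.5274] w 2.2894041826659834 g 55.02000858890824
shift cm [0.007  1.7942 0.0505] turn [0.0075 0.0004 0.0008]
the job is handed in; nothing more can be done
None
```

I handed the job in at 18.25 s still gripping the rod, which is seated in the socket, with the carriage drawn out about 67 mm to the mark against a spring pull of about 9 N; the pointer was hidden at the end, so its alignment (±5 mm allowed) is estimated to about 2 mm from earlier images, and no verdict came back.

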